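# Stack the handled tote over the gearmotors

### The arm

A 7-joint arm with a two-finger parallel gripper is mounted at the origin on the work surface. World frame = base frame: x ahead of the robot, y to its left, z up, the work surface at z = 0. Lengths are in m, angles in rad, forces in N, time in s.
With the tool pointing down it reaches from about 0.425 to 0.875 m from the base axis. Payload 4.7 kg.
Tool frame: the origin (TCP) lies midway between the tips of the shut fingers; the grasp point (between the pads) lies 19 mm behind it (ctrl.grip_depth is the distance from the TCP to the grasp point, in m); z points along the fingers, y is the direction in which the jaws open and shut (so a half turn about z gives the same grasp; the last joint's range is limited). The gripper opens to 87 mm and grips with 3 to 60 N. Pads are 19 mm wide; open, the fingers measure 117 mm over their backs; the gripper's body (75 mm by 190 mm) begins 51 mm behind the grasp point.
Start: joints at [1.166, 0.321, -0.07, 1.45, 0.023, 1.371, -0.057], TCP at [0.264, -0.594, 0.223] pointing down, gripper open.
Joint ranges: [-2.86, 2.86], [-0.3, 2.09], [-1.38, 1.24], [0.06, 2.45], [-1.56, 4.7], [0.09, 2.05], [-2.69, 2.69]. Speed limits (rad/s): [2.57, 2.57, 3.14, 3.14, 3.14, 3.14, 3.14].

### API

Orientations are given as a rotation vector (axis times angle).
In Python, from bench import ctrl gives the robot as it stands. The module is installed in compiled form; this text tells all that it offers.
- The arm moves only by the shell command python3 -m inch 'ROWS' [FORCE]. ROWS is JSON, a list of rows, each a list of 5 numbers: the opening, from -1 (shut) to 1 (fully open), so that 0 is half open, then the shift along the tool's x, y, z in mm, then the turn about the tool's z in rad. In form: [[fingers, tx, ty, tz, twist], ...]. A call has 1 to 5 rows; each row shifts and turns the pose as measured when the row begins, along the tool's axes as they then stand; what a row does not reach is not made up. A row lasts 1/8 s, in which the tool goes at most 62.5 mm and 10.7 degrees, less where a joint would pass 70% of its speed; a pose out of reach is approached as far as the arm can. A call is refused whole if a number of a shift passes 62.5 or a number of a turn 0.188, either way. A call with a gripper value outside its range is refused whole. The fingers move at their own pace and stop on an object; FORCE is the grip in N (left out, the last holds). Time passes only in rows, so rows that do not move let the fingers close. It gives the time, the measured TCP pose, the force and the opening at its end, in the units of the state.
- ctrl.get_state(): the state, without advancing time (a new reading comes with each control period).
- ctrl.get_image(name): name is "side" or "top" or "wrist"; returns a dict with "color" (384x512x3 uint8, red, green, blue), "range_z" (384x512 float32, m along the optical axis (not along the pixel's ray), 0 where there is no reading), "K" (3x3 intrinsics, pixels), "R" (3x3) and "t" (3): a world point X has camera coordinates R X + t. Camera axes: x right, y down, z forward; pixel columns grow to the right and rows downward; lengths in m; the calibration is good to about 2 mm. A picture is of the moment at which its call begins.
- ctrl.close_job(): hands the job in, once; it reports no verdict.
The state is a dict: "time": time; "joint_positions": joint angles; "qd": joint speeds; "joint_torque": joint torques, N m; "position": TCP position; "tool_rot": TCP orientation; "ft_force": force on the tool from outside, world axes, zero at the start; "torque": the same for the moment, N m; "grip_width": opening from 0.0 (shut) to 1.0 (fully open).
Only numpy, scipy, OpenCV 4.12 (cv2) and the standard library are available. Lean on these libraries where they do the work, as an engineer would, in place of code of your own. Each camera call takes 0.05 s, during which the arm holds its last target. There are 200 camera calls.

### The job

Take the grey tote with the carrying handle and stack it squarely on top of the tote that holds the gearmotors. These are stack-nest totes: set the same way round the upper one drops down inside the lower onto the parts, so turn it half round, with its thumb lip over the end opposite to the lower tote's thumb lip, so that it rests up on the ribs. Set it down gently and let go, leaving the lower tote and the empty tote where they stand.

Things in the scene. Friction and masses are not known exactly. Their poses are not given: they have to be found in the camera images.
- caddy: Tote to move, 178 x 138 mm at the rim, 70 high, underside 134 x 94. Origin: centre of underside; +x to its one-rib end, -x to its lip end. Handle: a flat bridge across its mouth (top 84 mm above the underside) with a 30 x 30 mm square grip post at the centre, faces along x and y, 84 to 124 mm above the underside. 0.3 to 0.55 kg. Half-turned it sits 58 mm above the lower underside, 12 mm play all round; same way round it sinks in. Starts within 0.3 rad of world x.
- caddy_lip (a point): Outer edge of the handled tote's thumb lip (50 mm wide, stands 16 mm out from the rim at its two-rib end): 105 mm along the tote's -x from its centre, 66 mm above its underside.
- parts_tote: Tote to stack on, no handle, three steel gearmotors on its floor (28 mm high). Rim 178 x 138 mm, 70 high. Origin: centre of underside; +x to the end with one inner rib (26 mm wide), -x to the end with two (16 mm wide, at y +-30) and the thumb lip. Ribs reach in to 50 mm from the centre, flat tops 58 mm above the underside. Loose, about 0.8 kg, within 0.3 rad of world x.
- empty_tote: Bystander: same shape as the tote with the gearmotors, but empty, no handle; on the other side of the handled tote. Leave it alone. Origin: centre of underside; +x to its one-rib end. Loose, about 0.45 kg.

How it is judged:
By the outcome, as a careful person would: the job done as asked, in the order asked, and still so for the second after the job is handed in, with the robot touching nothing.
It also fails if it takes over 40 s, if anything falls off the work surface, if the arm or the gripper's body presses on something with over 40 N, if the wrist force passes 120 N, or if a joint passes its speed limit or range.

## Working session

There is one attempt and no reset: what is moved stays moved. The work goes in short steps, Python scripts to look and compute and a shell command to move; the robot and the scene stay as the last step left them, time stands still between calls to the robot, and variables do not carry over. Pictures are saved under pics/ and viewed, about 8 in all and at most 12, crops included, and the job is handed in when it is done.

```bash
mkdir -p pics; python3 - <<'E'
from bench import ctrl
import cv2,numpy as np
ims=[]
for n in("top","side"):
    d=ctrl.get_image(n); np.savez(f"pics/{n}0.npz",**d)
    cv2.imwrite(f"pics/{n}0.png",d["color"][:,:,::-1]); print(n,d["K"].round(1).tolist(),d["R"].round(3).tolist(),d["t"].round(3).tolist(), (d["range_z"]>0).mean())
print(ctrl.get_state())
E
```

```text
top [[364.7, 0.0, 250.3], [0.0, 364.7, 195.8], [0.0, 0.0, 1.0]] [[0.011, -1.0, 0.014], [-0.99, -0.013, -0.137], [0.138, -0.013, -0.99]] [-0.014, 0.484, 0.801] 0.9959716796875
side [[452.9, 0.0, 252.0], [0.0, 452.9, 192.7], [0.0, 0.0, 1.0]] [[0.997, -0.078, 0.017], [-0.033, -0.602, -0.798], [0.072, 0.795, -0.602]] [-0.496, 0.074, 0.92] 0.9958241780598959
{'time': 0.1, 'joint_positions': array([ 1.16609576,  0.3217621 , -0.07008124,  1.45155654,  0.02265609,
        1.37078604, -0.05689104]), 'qd': array([-1.08640896e-03, -2.75067126e-03, -8.69853548e-04, -1.08895016e-03,
        3.27929122e-05, -7.30893490e-04,  1.52109147e-03]), 'joint_torque': array([-9.13360218e-04, -4.92569518e+01, -4.06090133e-01, -3.13396811e+01,
       -6.40881155e-02,  3.94369033e-02,  9.84143821e-05]), 'position': array([ 0.26406749, -0.59340451,  0.2215605 ]), 'tool_rot': array([-3.07133714e+00, -6.52778831e-01,  7.89297828e-04]), 'ft_force': array([-1.00049704, -0.98130004, -0.68387956]), 'torque': array([0.04352587, 0.00742363, 0.03489975]), 'grip_width': 0.9967590734056333}
```

View pics/top0.png

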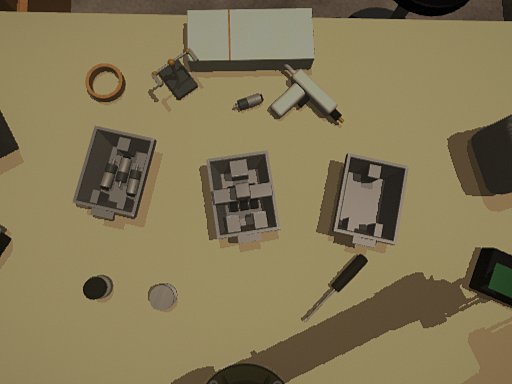

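View pics/side0.png

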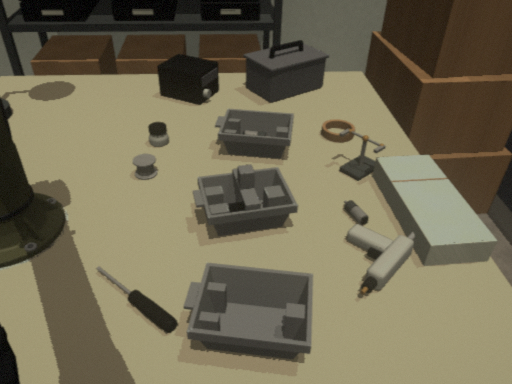

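The top view shows the parts tote on the left (~115,172), the caddy with bridge and post in the middle (~243,195), and the empty tote on the right (~370,198). All the lips point down in the image, towards the robot. In the side view the caddy is at (245,205) and the parts tote is behind it at (257,132).

```bash
cat > h.py <<'E'
import numpy as np,cv2
def pts(d):
    v,u=np.mgrid[:384,:512]; z=d["range_z"].astype(float); K=d["K"]
    c=np.stack([(u-K[0,2])/K[0,0]*z,(v-K[1,2])/K[1,1]*z,z],-1)
    return (c-d["t"])@d["R"]
def totes(d,lo=.058,hi=.078,amin=60):
    P=pts(d); Z=P[...,2]
    m=((Z>lo)&(Z<hi)&(d["range_z"]>0)).astype(np.uint8)
    n,l,s,c=cv2.connectedComponentsWithStats(m,connectivity=8)
    for i in range(1,n):
        if s[i,4]<amin: continue
        p=P[l==i]; r=cv2.minAreaRect((p[:,:2]*1000).astype(np.float32))
        print(s[i].tolist(),"z",np.median(p[:,2]).round(4),"rect",np.round(r[0],1),np.round(r[1],1),round(r[2],1))
E
python3 - <<'E'
from h import *
d=np.load("pics/top0.npz"); totes(d)
P=pts(d);Z=P[...,2]
m=np.zeros(Z.shape,bool);m[150:245,200:285]=1
for lo,hi in((.08,.09),(.11,.135)):
    p=P[m&(Z>lo)&(Z<hi)];print(len(p),p.mean(0),p.min(0),p.max(0)); print(cv2.minAreaRect((p[:,:2]*1000).astype(np.float32)))
E
```

```text
[72, 125, 84, 94, 1854] z 0.0689 rect [525.9 295.4] [141.1 194. ] 77.9
[481, 124, 31, 68, 424] z 0.0682 rect [ 571.1 -557. ] [156.5  24.9] 13.5
[206, 150, 75, 93, 1862] z 0.0687 rect [477.2   8.4] [194.5 138.3] 9.3
[333, 153, 76, 95, 1860] z 0.069 rect [ 471.1 -271.7] [139.4 194.6] 78.4
623 [0.48402028 0.01029472 0.08413515] [ 0.46072418 -0.05395942  0.08015215] [0.50806647 0.07340284 0.08998841]
((484.72442626953125, 9.763671875), (30.12336540222168, 127.00637817382812), 9.336416244506836)
222 [0.48360154 0.00969302 0.12370617] [ 0.46824284 -0.00613781  0.11106182] [0.50088514 0.02501254 0.12783589]
((484.6813049316406, 9.825536727905273), (30.309316635131836, 29.92825698852539), 9.205670356750488)
```

```bash
cat >> h.py <<'E'
def need(tx,ty,yaw,tz=None):
    from bench import ctrl
    from scipy.spatial.transform import Rotation as Ro
    s=ctrl.get_state(); R=Ro.from_rotvec(s["tool_rot"]).as_matrix(); p=s["position"]
    th=np.arctan2(R[1,0],R[0,0]); d=np.array([tx,ty,p[2] if tz is None else tz])-p
    print("t",round(s["time"],2),"p",p.round(4),"yaw",th.round(4),"z-axis",R[:,2].round(3),"F",s["ft_force"].round(1),"M",s["torque"].round(2),"w",round(s["grip_width"],3))
    print("need tool mm",(R.T@d*1000).round(1),"twist",round(-((yaw-th+np.pi)%(2*np.pi)-np.pi),3),"q",s["joint_positions"].round(2))
E
python3 -m inch '[[1,41,-42,0,0],[1,41,-42,0,0],[1,41,-42,0,0],[1,41,-42,0,0],[1,41,-42,0,0]]'
python3 -c "from h import *;need(.485,.0098,.162)"
```

```text
time: 0.72
position: [0.3655, -0.314, 0.2179]
tool_rot: [-3.071, -0.637, 0.006]
ft_force: [0.6, -0.1, 0.7]
grip_width: 1.002
t 0.72 p [ 0.3655 -0.314   0.2179] yaw 0.409 z-axis [-0.005  0.004 -1.   ] F [ 0.6 -0.1  0.7] M [ 0.02 -0.11 -0.05] w 1.002
need tool mm [ 238.5 -249.6    0.8] twist 0.247 q [ 0.92 -0.02 -0.26  1.85 -0.01  1.32 -0.5 ]
```

```bash

python3 -m inch '[[1,43,-44,0,0],[1,43,-44,0,0],[1,43,-44,0,0],[1,43,-44,0,0],[1,43,-44,0,0]]'
python3 -m inch '[[1,0,0,0,0.12],[1,0,0,0,0.12]]'
python3 -c "from h import *;need(.485,.0098,.162)"
```

```text
time: 1.35
position: [0.4747, -0.0215, 0.2176]
tool_rot: [-3.074, -0.635, 0.006]
ft_force: [1.1, -0.1, 0.3]
grip_width: 0.998
time: 1.6
position: [0.4752, -0.0146, 0.2173]
tool_rot: [-3.126, -0.27, 0.007]
ft_force: [-0.7, -0.8, 0.4]
grip_width: 1.0
t 1.6 p [ 0.4752 -0.0146  0.2173] yaw 0.1722 z-axis [-0.005  0.004 -1.   ] F [-0.7 -0.8  0.4] M [ 0.   -0.02  0.  ] w 1.0
need tool mm [ 13.9 -22.4   0. ] twist 0.01 q [ 0.62 -0.03 -0.63  1.85 -0.02  1.32 -1.4 ]
```

```bash

python3 -m inch '[[1,14,-22,0,0.01],[1,0,0,0,0]]'
python3 - <<'E'
from h import *
from bench import ctrl
need(.485,.0098,.162)
d=ctrl.get_image("wrist");cv2.imwrite("pics/w1.png",d["color"][:,:,::-1])
P=pts(d);Z=P[...,2];ok=(d["range_z"]>0)&(np.hypot(P[...,0]-.485,P[...,1]-.01)<.1)
for lo,hi in((.08,.09),(.115,.135)):
    p=P[ok&(Z>lo)&(Z<hi)];print(len(p),np.median(p,0) if len(p) else 0); 
    if len(p):print(cv2.minAreaRect((p[:,:2]*1000).astype(np.float32)))
E
```

```text
time: 1.85
position: [0.4848, 0.0104, 0.2167]
tool_rot: [-3.127, -0.253, 0.009]
ft_force: [-0.7, 0.5, 0.0]
grip_width: 1.0
t 1.85 p [0.4848 0.0104 0.2167] yaw 0.1616 z-axis [-0.006  0.004 -1.   ] F [-0.7  0.5  0. ] M [ 0.03  0.06 -0.01] w 1.0
need tool mm [ 0.1  0.6 -0. ] twist -0.0 q [ 0.6   0.   -0.66  1.83 -0.    1.32 -1.47]
2753 [0.48548563 0.01180641 0.08268236]
((484.4273681640625, 11.062950134277344), (30.00495147705078, 127.05017852783203), 9.292118072509766)
1090 [0.48573482 0.01132706 0.12253875]
((484.40704345703125, 10.918861389160156), (29.95731544494629, 29.397933959960938), 8.705324172973633)
```

View pics/w1.png

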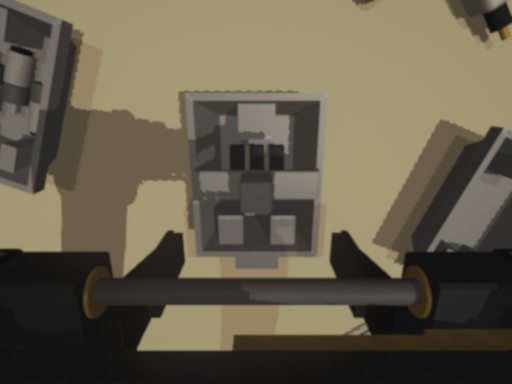

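The wrist view confirms it: the post is centred at (257,193) and the lip is at (257,260) on the robot side, with two ribs there and one opposite. I'll descend and grip.

```bash

python3 -m inch '[[0.2,0,0,50,0],[0.2,0,0,45,0],[0.2,0,0,22,0],[0.2,0,0,6,0]]' 35
python3 -c "from h import *;need(.4845,.0105,.162,.092)"
```

```text
time: 2.4
position: [0.4834, 0.0036, 0.0905]
tool_rot: [3.132, 0.243, -0.009]
ft_force: [-0.3, -0.2, 0.0]
grip_width: 0.65
t 2.4 p [0.4834 0.0036 0.0905] yaw 0.1548 z-axis [-0.005 -0.001 -1.   ] F [-0.3 -0.2  0. ] M [-0.04  0.03 -0.  ] w 0.65
need tool mm [ 2.2 -6.6 -1.5] twist -0.007 q [ 0.57  0.13 -0.67  1.99  0.09  1.06 -1.55]
```

```bash

python3 -m inch '[[0.2,2,-6.6,-1.5,-0.007],[0.2,0,0,0,0]]'
python3 -c "from h import *;need(.4845,.0105,.162,.092)"
python3 -m inch '[[-1,0,0,0,0],[-1,0,0,0,0],[-1,0,0,0,0]]' 45
python3 -c "from h import *;need(.4845,.0105,.162,.092)"
```

```text
time: 2.65
position: [0.4851, 0.0101, 0.0932]
tool_rot: [3.13, 0.253, -0.007]
ft_force: [-0.3, -0.2, -0.2]
grip_width: 0.6
t 2.65 p [0.4851 0.0101 0.0932] yaw 0.1611 z-axis [-0.004 -0.001 -1.   ] F [-0.3 -0.2 -0.2] M [ 0.02 -0.04  0.02] w 0.6
need tool mm [-0.5 -0.5  1.2] twist -0.001 q [ 0.56  0.13 -0.67  1.98  0.09  1.06 -1.56]
time: 3.02
position: [0.4866, 0.0104, 0.0953]
tool_rot: [3.13, 0.253, -0.001]
ft_force: [-1.1, 1.9, 0.1]
grip_width: 0.348
t 3.02 p [0.4866 0.0104 0.0953] yaw 0.1613 z-axis [-0.    -0.002 -1.   ] F [-1.1  1.9  0.1] M [ 0.27  0.04 -0.08] w 0.348
need tool mm [-2.1 -0.4  3.3] twist -0.001 q [ 0.56  0.13 -0.67  1.98  0.09  1.07 -1.56]
```

```bash

python3 -m inch '[[-1,0,0,-10,0],[-1,0,0,-20,0],[-1,0,0,-35,0],[-1,0,0,-40,0],[-1,0,0,-30,0]]'
python3 -m inch '[[-1,0,0,0,0]]'
python3 -c "from h import *;need(.534,.2937,2.93)"
```

```text
time: 3.65
position: [0.4824, 0.01, 0.231]
tool_rot: [3.131, 0.254, -0.018]
ft_force: [0.5, 0.1, -4.2]
grip_width: 0.341
time: 3.78
position: [0.4838, 0.01, 0.2332]
tool_rot: [3.13, 0.254, -0.011]
ft_force: [0.3, -0.5, -3.3]
grip_width: 0.341
t 3.77 p [0.4838 0.01   0.2332] yaw 0.1617 z-axis [-0.007 -0.002 -1.   ] F [ 0.3 -0.5 -3.3] M [ 0.04 -0.15  0.01] w 0.341
need tool mm [  95.2 -271.9   -0.9] twist -2.768 q [ 0.6  -0.01 -0.67  1.81 -0.01  1.35 -1.47]
```

```bash

python3 -m inch '[[-1,0,0,0,-0.08],[-1,0,0,0,-0.15],[-1,0,0,0,-0.18],[-1,0,0,0,-0.18],[-1,0,0,0,-0.18]]'
python3 -m inch '[[-1,0,0,0,-0.18],[-1,0,0,0,-0.18],[-1,0,0,0,-0.18],[-1,0,0,0,-0.18],[-1,0,0,0,-0.18]]'
python3 -m inch '[[-1,0,0,0,-0.18],[-1,0,0,0,-0.18],[-1,0,0,0,-0.18],[-1,0,0,0,-0.18],[-1,0,0,0,-0.15]]'
python3 -c "from h import *;need(.534,.2937,2.93)"
```

```text
time: 4.4
position: [0.4783, 0.0095, 0.2241]
tool_rot: [-2.782, -1.442, 0.029]
ft_force: [-1.0, 0.0, -4.0]
grip_width: 0.34
time: 5.03
position: [0.4718, 0.0092, 0.2137]
tool_rot: [-1.825, -2.519, 0.033]
ft_force: [-0.4, -0.3, -3.4]
grip_width: 0.343
time: 5.65
position: [0.4652, 0.0089, 0.2033]
tool_rot: [-0.543, -3.04, 0.01]
ft_force: [-0.2, -0.3, -4.2]
grip_width: 0.341
t 5.65 p [0.4652 0.0089 0.2033] yaw 2.7877 z-axis [-0.054  0.003 -0.999] F [-0.2 -0.3 -4.2] M [ 0.09 -0.19  0.  ] w 0.341
need tool mm [ 34.1 291.   -2.9] twist -0.142 q [ 0.59  0.01 -0.66  1.85 -0.    1.34  1.15]
```

```bash

python3 -m inch '[[-1,4,30,-9,0],[-1,7,55,-9,-0.03],[-1,8,58,-9,-0.04],[-1,8,58,-9,-0.04],[-1,8,58,-9,-0.04]]'
python3 -m inch '[[-1,0,30,-2,0]]'
python3 - <<'E'
from h import *
from bench import ctrl
need(.534,.2937,2.93)
for n in("top","side","wrist"):
    d=ctrl.get_image(n);np.savez(f"pics/{n}2.npz",**d);cv2.imwrite(f"pics/{n}2.png",d["color"][:,:,::-1])
a,b=[cv2.imread(f"pics/{n}2.png") for n in("side","wrist")]
cv2.imwrite("pics/c2.png",cv2.resize(np.hstack([a,b]),(800,300)))
E
```

```text
time: 6.28
position: [0.5107, 0.2628, 0.2356]
tool_rot: [-0.327, -3.057, 0.016]
ft_force: [0.8, 0.5, -3.8]
grip_width: 0.34
time: 6.4
position: [0.5154, 0.2961, 0.2356]
tool_rot: [-0.319, -3.055, 0.014]
ft_force: [-0.3, -0.6, -3.2]
grip_width: 0.341
t 6.4 p [0.5154 0.2961 0.2356] yaw 2.9331 z-axis [-0.07  -0.002 -0.998] F [-0.3 -0.6 -3.2] M [ 0.04 -0.27  0.01] w 0.341
need tool mm [-18.6   1.5  -1.3] twist 0.003 q [ 0.14  0.36 -0.87  1.5   0.23  1.47  0.63]
```

View pics/c2.png

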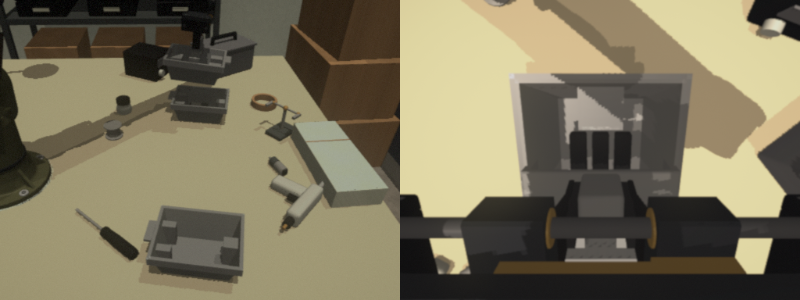

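The side view shows the caddy hanging above and clear of the parts tote at (197,60). In the wrist view its one-rib end is at the top (600,75). Next I'll measure how it sits in the gripper, and where the lower tote is now.

```bash
python3 - <<'E'
from h import *
from bench import ctrl
from scipy.spatial.transform import Rotation as Ro
s=ctrl.get_state();R=Ro.from_rotvec(s["tool_rot"]).as_matrix();p0=s["position"]
for n in("side","wrist","top"):
    d=np.load(f"pics/{n}2.npz");P=pts(d);T=(P-p0)@R*1000
    ok=(d["range_z"]>0)&(abs(T[...,0])<125)&(abs(T[...,1])<85)
    m=ok&(T[...,2]>12)&(T[...,2]<38)
    # rim outer points
    q=T[m&((abs(T[...,0])>80)|(abs(T[...,1])>63))]
    if len(q)<30: print(n,len(q));continue
    A=np.c_[q[:,:2],np.ones(len(q))];c=np.linalg.lstsq(A,q[:,2],rcond=None)[0]
    print(n,len(q),"plane",c.round(3),"rect",cv2.minAreaRect(q[:,:2].astype(np.float32)),"min",q.min(0).round(1),"max",q.max(0).round(1))
    g=ok&(T[...,2]>8)&(T[...,2]<16)
    if g.sum()>20:print(" bridge",g.sum(),T[g].min(0).round(),T[g].max(0).round(),T[g].mean(0).round(1))
d=np.load("pics/side2.npz"); totes(d)
E
```

```text
side 933 plane [ 3.0000e-03 -1.4000e-02  2.9144e+01] rect ((-7.405036926269531, 2.6790008544921875), (147.2982177734375, 194.1183624267578), 89.68020629882812) min [-104.4  -70.5   12.3] max [89.9 76.8 37.9]
 bridge 165 [-15. -63.   9.] [15. 67. 16.] [ -1.3 -32.2  11.5]
wrist 6887 plane [-2.2000e-02 -3.0000e-03  2.7892e+01] rect ((0.5016403198242188, 0.77313232421875), (138.8656005859375, 174.52960205078125), 89.99395751953125) min [-86.8 -68.7  12.1] max [87.8 70.2 38. ]
 bridge 4687 [-15. -63.   8.] [15. 65. 16.] [ 5.2  0.8 12.5]
top 1393 plane [-3.0000e-03 -5.0000e-03  2.6126e+01] rect ((-11.261192321777344, -2.9745864868164062), (194.6038360595703, 134.04092407226562), 0.33916735649108887) min [-108.6  -70.2   12. ] max [86.3 64.1 38. ]
 bridge 154 [-18. -65.   8.] [12. 64. 16.] [ -1.6 -43.4  10.5]
[0, 0, 232, 27, 2622] z 0.0658 rect [  49.2 1321.6] [906.2 373.5] 0.2
[386, 1, 126, 42, 674] z 0.0677 rect [1299.9 1119.7] [261.4 599.8] 34.6
[295, 66, 30, 13, 171] z 0.068 rect [728.2 625.6] [121.1   9.8] 30.8
[157, 72, 51, 16, 322] z 0.0685 rect [324.7 577.5] [ 51.4 158.1] 77.1
[214, 108, 79, 36, 1128] z 0.067 rect [522.4 295.2] [148.1 194.5] 78.3
[0, 194, 35, 34, 341] z 0.0665 rect [ 52.7 -23.2] [92.8 22.5] 68.3
[183, 262, 130, 90, 3722] z 0.0686 rect [ 469.2 -270.3] [141.5 194.4] 78.1
```

```bash

python3 -m inch '[[-1,-9,1,6,0],[-1,-9,1,13,0],[-1,-8,1,14,0],[-1,-4,1,12,0],[-1,-2,0,5,0]]'
python3 -c "from h import *;need(.537,.2937,2.93,.16)"
```

```text
time: 7.18
position: [0.5466, 0.2838, 0.1753]
tool_rot: [-0.331, -3.05, 0.026]
ft_force: [0.4, -0.7, -3.7]
grip_width: 0.339
t 7.17 p [0.5466 0.2838 0.1753] yaw 2.9245 z-axis [-0.075 -0.009 -0.997] F [ 0.4 -0.7 -3.7] M [ 0.14 -0.26  0.02] w 0.339
need tool mm [10.4  8.  15.9] twist -0.006 q [ 0.12  0.45 -0.83  1.51  0.29  1.39  0.62]
```

```bash

python3 -m inch '[[-1,7,9,0,-0.006],[-1,0,0,-1,0]]'
python3 -c "from h import *;need(.5375,.2945,2.93,.16)"
```

```text
time: 7.42
position: [0.5409, 0.2954, 0.1765]
tool_rot: [-0.32, -3.05, 0.025]
ft_force: [-0.4, 0.4, -2.9]
grip_width: 0.337
t 7.42 p [0.5409 0.2954 0.1765] yaw 2.9315 z-axis [-0.076 -0.008 -0.997] F [-0.4  0.4 -2.9] M [ 0.11 -0.28 -0.05] w 0.337
need tool mm [ 1.9 -1.2 16.7] twist 0.002 q [ 0.11  0.45 -0.83  1.51  0.29  1.39  0.61]
```

```bash

python3 -m inch '[[-1,1,-1,4,0],[-1,0,0,4,0],[-1,0,0,2,0]]'
python3 -c "from h import *;need(.5375,.2945,2.93,.158)"
```

```text
time: 7.8
position: [0.5391, 0.2952, 0.1675]
tool_rot: [-0.319, -3.053, 0.024]
ft_force: [-0.4, 0.0, -4.2]
grip_width: 0.342
t 7.8 p [0.5391 0.2952 0.1675] yaw 2.9325 z-axis [-0.073 -0.008 -0.997] F [-0.4  0.  -4.2] M [ 0.11 -0.28 -0.01] w 0.342
need tool mm [ 0.8 -0.8  9.6] twist 0.003 q [ 0.11  0.45 -0.83  1.53  0.3   1.37  0.61]
```

```bash

python3 -m inch '[[-1,0.5,-1,3,0],[-1,0,0,3,0],[-1,0,0,2,0]]'
python3 -c "from h import *;need(.5375,.2945,2.93,.158)"
```

```text
time: 8.18
position: [0.5379, 0.2938, 0.159]
tool_rot: [-0.32, -3.053, 0.024]
ft_force: [-0.2, 0.5, -3.6]
grip_width: 0.342
t 8.18 p [0.5379 0.2938 0.159 ] yaw 2.932 z-axis [-0.073 -0.008 -0.997] F [-0.2  0.5 -3.6] M [ 0.12 -0.29  0.01] w 0.342
need tool mm [0.5 0.6 1. ] twist 0.002 q [ 0.11  0.46 -0.83  1.54  0.3   1.35  0.61]
```

```bash

python3 -m inch '[[-1,0,0.5,1.5,0],[-1,0,0,1.5,0]]' 20
python3 -c "from h import *;need(.5375,.2945,2.93,.154)"
python3 -m inch '[[-1,0,0,1.5,0]]'
python3 -c "from h import *;need(.5375,.2945,2.93,.154)"
```

```text
time: 8.43
position: [0.5371, 0.2944, 0.1573]
tool_rot: [-0.32, -3.052, 0.025]
ft_force: [-4.3, -1.8, 6.2]
grip_width: 0.344
t 8.43 p [0.5371 0.2944 0.1573] yaw 2.9319 z-axis [-0.074 -0.009 -0.997] F [-4.3 -1.8  6.2] M [-0.5   0.73 -0.08] w 0.344
need tool mm [-0.6  0.3  3.2] twist 0.002 q [ 0.11  0.46 -0.83  1.55  0.3   1.35  0.6 ]
time: 8.55
position: [0.5367, 0.2946, 0.157]
tool_rot: [-0.32, -3.052, 0.026]
ft_force: [-4.0, -2.1, 5.0]
grip_width: 0.341
t 8.55 p [0.5367 0.2946 0.157 ] yaw 2.932 z-axis [-0.074 -0.009 -0.997] F [-4.  -2.1  5. ] M [-0.55  0.51 -0.15] w 0.341
need tool mm [-1.   0.2  3. ] twist 0.002 q [ 0.11  0.46 -0.83  1.55  0.3   1.35  0.6 ]
```

Contact came at the expected height. I'll ease the grip so the tote can pivot level in the pads, then keep lowering.

```bash

python3 -m inch '[[-1,0,0,1.5,0],[-1,0,0,1.5,0]]' 6
python3 -c "from h import *;need(.5375,.2945,2.93,.154)"
python3 -m inch '[[-1,0,0,1.5,0],[-1,0,0,1.5,0]]' 4
python3 - <<'E'
from h import *
from bench import ctrl
need(.5375,.2945,2.93,.154)
d=ctrl.get_image("side");P=pts(d);np.savez("pics/side3.npz",**d)
cv2.imwrite("pics/s3.png",cv2.resize(d["color"][50:190,170:340,::-1],None,fx=4,fy=4,interpolation=2))
E
```

```text
time: 8.8
position: [0.5364, 0.2954, 0.1547]
tool_rot: [-0.319, -3.053, 0.024]
ft_force: [-2.6, -0.1, 2.3]
grip_width: 0.343
t 8.8 p [0.5364 0.2954 0.1547] yaw 2.9326 z-axis [-0.073 -0.008 -0.997] F [-2.6 -0.1  2.3] M [0.04 0.26 0.05] w 0.343
need tool mm [-1.3 -0.6  0.7] twist 0.003 q [ 0.11  0.46 -0.83  1.55  0.3   1.35  0.6 ]
time: 9.05
position: [0.5367, 0.2956, 0.1525]
tool_rot: [-0.319, -3.054, 0.023]
ft_force: [-1.7, -2.7, 6.7]
grip_width: 0.347
t 9.05 p [0.5367 0.2956 0.1525] yaw 2.9328 z-axis [-0.072 -0.008 -0.997] F [-1.7 -2.7  6.7] M [-0.3   0.26  0.01] w 0.347
need tool mm [-0.9 -0.9 -1.5] twist 0.003 q [ 0.1   0.46 -0.83  1.55  0.3   1.34  0.6 ]
```

View pics/s3.png

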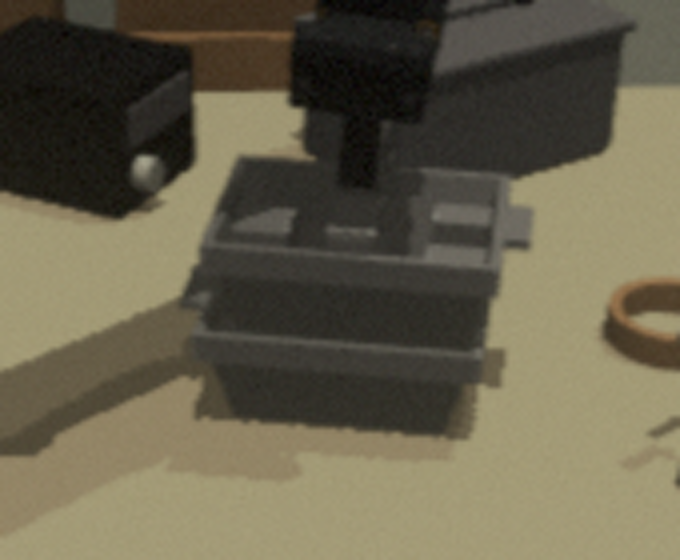

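The upper tote's lip points away at (520,228) and the lower tote's points towards the robot at (195,293). The stack looks almost level. I'll measure both rims.

```bash
cat >> h.py <<'E'
def check(d,cx=.534,cy=.294):
    P=pts(d);Z=P[...,2];ok=(d["range_z"]>0)&(np.hypot(P[...,0]-cx,P[...,1]-cy)<.14)
    for lo,hi in((.115,.14),(.05,.078)):
        m=(ok&(Z>lo)&(Z<hi)).astype(np.uint8);n,l,s,_=cv2.connectedComponentsWithStats(m)
        if n<2: continue
        i=1+np.argmax(s[1:,4]);q=P[l==i]*1000
        q=q[np.hypot(q[:,0]-534,q[:,1]-294)>55] if lo>.1 else q
        c=np.linalg.lstsq(np.c_[q[:,:2]-[534,294],np.ones(len(q))],q[:,2],rcond=None)[0]
        print(lo,len(q),"rect",cv2.minAreaRect(q[:,:2].astype(np.float32)),"plane",c.round(3))
E
python3 - <<'E'
from h import *
from bench import ctrl
check(np.load("pics/side3.npz"))
for n in("top","wrist"):
    d=ctrl.get_image(n);np.savez(f"pics/{n}3.npz",**d);print(n);check(d)
E
```

```text
0.115 1342 rect ((544.548828125, 290.6940002441406), (144.42425537109375, 193.7003173828125), 78.18910217285156) plane [-5.00000e-03 -2.00000e-02  1.23269e+02]
0.05 1046 rect ((517.41259765625, 270.7434387207031), (93.96806335449219, 194.75563049316406), 77.6669921875) plane [2.4000e-02 8.2000e-02 7.0278e+01]
top
0.115 967 rect ((575.3426513671875, 239.73081970214844), (180.79354858398438, 94.64749145507812), 29.663488388061523) plane [ 1.00000e-03 -3.20000e-02  1.24826e+02]
0.05 388 rect ((537.0645141601562, 231.40902709960938), (19.98057746887207, 146.007568359375), 78.29045867919922) plane [9.0000e-02 4.8500e-01 9.9617e+01]
wrist
0.115 10422 rect ((500.1247253417969, 300.8330078125), (138.97958374023438, 99.8501968383789), 78.04550170898438) plane [ 2.10000e-02 -1.40000e-02  1.25579e+02]
0.05 8669 rect ((508.39349365234375, 298.3942565917969), (99.58966827392578, 79.3056640625), 78.10519409179688) plane [ 7.9000e-02 -3.0000e-02  6.8834e+01]
```

Upper tote is level, with yaw matched, but sits about 6 mm too far along +x. I'll regrip, lift slightly, shift it and set it down again.

```bash

python3 -m inch '[[-1,0,0,0,0],[-1,0,0,-5,0],[-1,0,0,-3,0],[-1,6,0,-1,0],[-1,0,0,-0.5,0]]' 40
python3 -c "from h import *;need(.5307,.2952,2.93,.154)"
```

```text
time: 9.82
position: [0.5306, 0.2961, 0.1597]
tool_rot: [-0.319, -3.051, 0.025]
ft_force: [-0.8, -0.3, -3.3]
grip_width: 0.339
t 9.82 p [0.5306 0.2961 0.1597] yaw 2.9323 z-axis [-0.075 -0.008 -0.997] F [-0.8 -0.3 -3.3] M [ 0.12 -0.25  0.  ] w 0.339
need tool mm [-0.7 -0.8  5.7] twist 0.002 q [ 0.11  0.45 -0.84  1.56  0.29  1.35  0.6 ]
```

```bash

python3 -m inch '[[-1,-1,-0.8,2,0],[-1,-0.3,0,2,0],[-1,-0.3,0,1.5,0]]'
python3 -c "from h import *;need(.5307,.2952,2.93,.154)"
python3 -m inch '[[-1,0,0,1,0]]' 20
python3 -c "from h import *;need(.5307,.2952,2.93,.154)"
```

```text
time: 10.2
position: [0.5317, 0.2946, 0.1535]
tool_rot: [-0.319, -3.051, 0.025]
ft_force: [-0.0, 0.2, -3.8]
grip_width: 0.342
t 10.2 p [0.5317 0.2946 0.1535] yaw 2.9322 z-axis [-0.075 -0.009 -0.997] F [-0.   0.2 -3.8] M [ 0.12 -0.28  0.03] w 0.342
need tool mm [ 1.2  0.3 -0.4] twist 0.002 q [ 0.11  0.45 -0.83  1.56  0.3   1.34  0.6 ]
time: 10.32
position: [0.5315, 0.2946, 0.1525]
tool_rot: [-0.319, -3.051, 0.025]
ft_force: [-0.9, -0.0, 1.3]
grip_width: 0.337
t 10.32 p [0.5315 0.2946 0.1525] yaw 2.9321 z-axis [-0.075 -0.009 -0.997] F [-0.9 -0.   1.3] M [-0.11 -0.05  0.01] w 0.337
need tool mm [ 1.   0.3 -1.4] twist 0.002 q [ 0.11  0.45 -0.83  1.56  0.3   1.34  0.6 ]
```

```bash

python3 -m inch '[[-1,0,0,0.7,0],[-1,0,0,0.3,0]]' 5
python3 - <<'E'
from h import *
from bench import ctrl
need(.5307,.2952,2.93,.154)
d=ctrl.get_image("side");np.savez("pics/side4.npz",**d);check(d)
E
```

```text
time: 10.58
position: [0.5316, 0.2947, 0.1525]
tool_rot: [-0.32, -3.051, 0.025]
ft_force: [-1.6, 0.5, -0.6]
grip_width: 0.347
t 10.57 p [0.5316 0.2947 0.1525] yaw 2.932 z-axis [-0.075 -0.009 -0.997] F [-1.6  0.5 -0.6] M [-0.06  0.01 -0.01] w 0.347
need tool mm [ 1.1  0.3 -1.4] twist 0.002 q [ 0.11  0.45 -0.83  1.56  0.3   1.34  0.6 ]
0.115 1356 rect ((539.4942016601562, 289.93719482421875), (145.275146484375, 193.6871337890625), 78.00973510742188) plane [-4.00000e-03 -1.90000e-02  1.23345e+02]
0.05 1009 rect ((518.6021118164062, 266.8127136230469), (101.3018798828125, 195.35997009277344), 83.73169708251953) plane [8.0000e-03 6.5000e-02 6.9193e+01]
```

Now within about 2 mm. Releasing and withdrawing.

```bash

python3 -m inch '[[-0.1,0,0,0,0],[0.3,0,0,0,0],[0.3,0,0,0,0]]'
python3 -c "from h import *;need(.5316,.2947,2.93)"
python3 -m inch '[[0.3,0,0,-10,0],[0.3,0,0,-20,0],[0.3,0,0,-30,0],[0.3,0,0,-40,0],[0.3,0,0,-40,0]]'
python3 -m inch '[[0.3,40,0,-20,0],[0.3,60,0,0,0],[0.3,60,-20,0,0],[0.3,0,-60,0,0],[0.3,0,-60,0,0]]'
python3 - <<'E'
from h import *
from bench import ctrl
need(.5307,.2952,2.93)
for n in("side","top"):
    d=ctrl.get_image(n);print(n);check(d);totes(d) if n=="side" else 0
    cv2.imwrite(f"pics/{n}5.png",d["color"][:,:,::-1])
a,b=[cv2.imread(f"pics/{n}5.png") for n in("side","top")]
cv2.imwrite("pics/c5.png",cv2.resize(np.hstack([a,b]),(800,300)))
E
```

```text
time: 11.0
position: [0.5325, 0.2953, 0.1532]
tool_rot: [-0.32, -3.054, 0.023]
ft_force: [-0.2, 0.3, -0.4]
grip_width: 0.587
t 11.0 p [0.5325 0.2953 0.1532] yaw 2.9321 z-axis [-0.072 -0.007 -0.997] F [-0.2  0.3 -0.4] M [ 0.07 -0.18 -0.03] w 0.587
need tool mm [ 0.7 -0.8  0.1] twist 0.002 q [ 0.11  0.45 -0.83  1.56  0.3   1.34  0.6 ]
time: 11.62
position: [0.5424, 0.2961, 0.2995]
tool_rot: [-0.319, -3.053, 0.023]
ft_force: [-0.0, -0.2, -0.0]
grip_width: 0.65
time: 12.25
position: [0.3553, 0.1997, 0.3434]
tool_rot: [-0.3, -3.067, 0.006]
ft_force: [1.2, -1.4, 0.5]
grip_width: 0.647
t 12.25 p [0.3553 0.1997 0.3434] yaw 2.9461 z-axis [-0.06   0.002 -0.998] F [ 1.2 -1.4  0.5] M [-0.06 -0.35  0.05] w 0.647
need tool mm [-153.3  127.6  -10.3] twist 0.016 q [ 0.4  -0.23 -0.77  1.73 -0.19  1.64  1.01]
side
0.115 1321 rect ((538.455322265625, 288.33087158203125), (143.65548706054688, 194.07241821289062), 78.11829376220703) plane [ 1.00000e-03 -9.00000e-03  1.23121e+02]
0.05 978 rect ((519.4755859375, 262.5840148925781), (104.15579986572266, 195.0271759033203), 87.35408782958984) plane [7.0000e-
[... 214 characters left out ...]
23.4] [261.7 604.3] 34.5
[245, 65, 80, 21, 472] z 0.0685 rect [651.1 604.4] [123.6 254.6] 87.7
[157, 69, 61, 19, 372] z 0.0678 rect [350.8 585.5] [184.9  91.1] 7.5
[214, 120, 78, 24, 804] z 0.0686 rect [517.6 262.3] [ 92.2 194.2] 83.2
[0, 194, 35, 34, 345] z 0.0663 rect [ 52.2 -24.5] [92.3 22.2] 66.6
[183, 262, 130, 90, 3763] z 0.0684 rect [ 469.1 -270.8] [141.  194.6] 78.3
top
0.115 2416 rect ((541.6241455078125, 288.15362548828125), (139.5464630126953, 194.13734436035156), 78.02278900146484) plane [-4.00000e-03 -7.00000e-03  1.23813e+02]
0.05 858 rect ((498.1689147949219, 302.6793518066406), (89.90219116210938, 62.990108489990234), 78.3851089477539) plane [1.1900e-01 1.0000e-03 7.1222e+01]
```

View pics/c5.png

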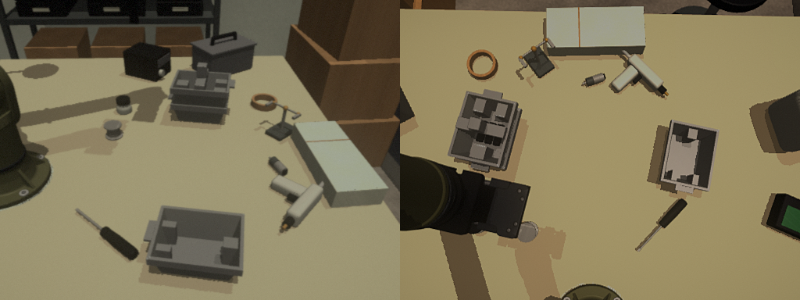

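Side and top views show the caddy level on the parts tote, at (203,85) and (487,130), with its lip pointing away. The empty tote is untouched. Before handing in I'll check the seating height and whether the lower tote moved.

```bash
python3 - <<'E'
from h import *
from bench import ctrl
u=np.array([.978,-.208]);v=np.array([.208,.978])
new={n:ctrl.get_image(n) for n in("side","top")}
for nm,d in(("side0",np.load("pics/side0.npz")),("side",new["side"]),("top0",np.load("pics/top0.npz")),("top",new["top"])):
    P=pts(d);ok=(d["range_z"]>0)&(np.hypot(P[...,0]-.534,P[...,1]-.294)<.13)
    for lo,hi in((.062,.075),(.122,.133)):
        q=P[ok&(P[...,2]>lo)&(P[...,2]<hi)]*1000
        if len(q)<30:continue
        a=q[:,:2]@u;b=q[:,:2]@v
        print(nm,lo,len(q),"z",np.median(q[:,2]).round(1),"u",np.percentile(a,[.5,99.5]).round(1),"v",np.percentile(b,[.5,99.5]).round(1))
E
```

```text
side0 0.062 850 z 68.8 u [353.6 546.6] v [326.  469.2]
side 0.062 671 z 69.0 u [353.6 546.7] v [326.1 446.7]
side 0.122 738 z 127.1 u [370.3 562.9] v [322.8 465.1]
top0 0.062 1477 z 69.5 u [356.6 549.6] v [328.4 467.2]
top 0.062 1194 z 69.4 u [356.5 546.7] v [328.2 453.7]
top 0.122 1501 z 127.8 u [372.9 565.9] v [324.9 463.6]
```

```bash
python3 -c "
from bench import ctrl
print(ctrl.get_state()['qd'].round(3));print(ctrl.close_job())"
```

```text
[-0.024  0.052 -0.041 -0.017 -0.004 -0.01  -0.004]
the job is handed in; nothing more can be done
None
```

The handled tote is stacked on the gearmotor tote, turned half round, with its lip over the end opposite the lower tote's lip. I gripped it by the post, set it down gently and let go. The job is handed in, after about 12.5 s of robot time.

**Last checks**
- **Height:** the upper rim reads 127.8 mm (128 expected), so it rests on the ribs. It is level to within about 0.01.
- **Alignment:** it matches the lower tote's yaw to within about 0.2°. It sits about 1 mm off along the tote's length and 3.5 mm across, within the 12 mm play.
- **Other totes:** the lower tote moved less than 0.5 mm. The empty tote showed no movement beyond measurement noise (under 2 mm).
- **Robot:** the gripper is open and well clear. Contact forces read during set-down were under 10 N.

**What went wrong**
- **Tilt:** under load the tool drifted to about 4° of tilt. I eased the grip at first contact so the tote could pivot level in the pads.
- **Position:** the first set-down was about 6 mm off along the length, so I lifted it slightly, shifted it and set it down again.
- **Release:** the tote shifted about 2 mm sideways as I let go, which accounts for part of the 3.5 mm.
- **Cameras:** the side and top views disagree by up to about 3 mm, so I only compared positions within the same camera.

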